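Lock the pressure cap onto the header tank

TASK

Fit the blue pressure cap to the filler neck of the aluminium header tank: pick it up off the rubber mat, let its two lugs down through the notches in the neck's rim, push it in against its spring, turn it a quarter turn clockwise (seen from above) to its stop, and let it spring up into its locked seat. Leave the other things on the bench where they lie.

Things in the scene. Friction and masses are not known exactly. Their poses are not given: they have to be found in the camera images.
- cap_center (a point): Blue pressure cap, loose, upright on the mat, 0.09 kg. Sizes here are in mm. Body 17 high, twelve-sided, 55 across flats. Point: on the axis half-way up the body (on the mat 20.5 above the bench). x runs through its two ears (72 over both, 17 wide, z -4.5 to +4.5), z up its axis. Grip the opposite flats that face +-y, closing along y. Half a turn leaves it the same.
- cap_lug (a point): Centre of the steel lug inside the cap's skirt under its +x ear, at cap centre x +21.5, z -7; its twin is at x -21.5. Each is 8 mm wide, 3 thick, at the skirt's lower edge; 37 between the two.
- valve (a joint): Sprung valve disc under the cap, 22 mm across, 8 mm below the skirt when free (the cap stands on it). Value: how far it is pushed up into the cap, 0 free, about 0.005 locked, 0.010 fully pressed. Spring: 4 N to start, then 1.2 N per mm (about 13 N at 7.5 mm, 16 N at 10 mm).
- neck_rim (a point): Open filler neck of the tank, fixed. Point: on its axis at the top of its rim, 137 mm above the bench, 40 above the tank's top. Rim 46 mm across, with two notches on +-x of this frame; z up. Tube 32 outside, 26 inside, valve seat 9 below the rim. The cap meets its spring with its centre at z +7.5 and bottoms with its centre at z -2.5.
- neck_notch (a point): Middle of the rim's +x notch, 20 mm from the neck's axis, at rim height; the twin is opposite. Each is 50 degrees wide: with cap x along neck x (or opposite) within 10 degrees the lugs drop through. Pressed until the cap's centre is below z +0.5 of the neck, it turns clockwise from above by about 93 degrees, to a stop; the other way is blocked.
- neck_seat (a point): Middle of one locking recess under the rim, on the neck's +y, 20 mm from its axis, 3 mm below the rim; the twin is opposite. Turned 78 to 93 degrees and let go, the cap rises 2 mm past a ridge into the recesses: locked, with its centre at z +2.5 of the neck and its ears along the neck's y.
- tank: Header tank of welded aluminium, fixed: 100 (x) by 190 (y) mm, top 97 above the bench, on a steel plate 150 by 250 by 12. Origin: centre of the plate's underside, on the bench. The neck stands at y +45, axes as the tank's. An overflow spigot leaves its foot to -x, 48 out, its top 11 above the tank. Hose spigots stand out 36 on -y and +x; bleed plug on top at y -60.
- mat: Black rubber parts mat, fixed, 220 (x) by 300 (y) by 4 mm; origin at the centre of its underside, on the bench.
- hose_clip_center (a point): Bystander on the mat: steel hose clip, 40 across, 12 mm high; point at its centre.
- screw_cap_center (a point): Bystander on the mat: black plastic screw cap with a yellow spot, 40 across, 18 mm high; point at its centre.
- spanner_grip (a point): Bystander on the mat: steel spanner, 160 mm long, lying along the mat's +x edge; point at its middle.
- tape_roll_center (a point): Bystander: roll of yellow tape, 104 across, 25 mm high; point at its centre.
- gusset_a_center (a point): Bystander: dark steel plate 90 by 100 by 5 mm; point at its centre.
- gusset_b_center (a point): Bystander: dark steel plate 90 by 100 by 5 mm; point at its centre.
- bolt_tray_center (a point): Bystander: red tray of bolts, 80 by 110, 35 mm high; point at its centre, half-way up.
- cage_tube_center (a point): Bystander: red tube 38 across and 312 long along x, with square end flanges 70 wide, 47 mm high; point at its centre.
There are look-alikes about, which are no part of the job. Of the things like the part that bears cap_center, leave any that is green; of the rest the smaller one is meant.

How it is judged (in metres and radians):
On the way:
1. the cap is pushed in against its spring with its lugs in the notches (horizontal distance between cap_center and neck_rim below 0.004 m and z of cap_center in the frame of neck_rim below 0.0015 m and angle between the x axis of cap_center and the x axis of neck_rim, either way round below 0.6 rad), for 0.05 s.
At the end, for the whole second after the job is handed in: The cap is locked on the neck: centred within 4 mm, its centre 1.2 to 4.5 mm above the rim (sprung up into the recess), its ears within 16 degrees of square to the notches, level within 3.5 degrees, and let go (horizontal distance between cap_center and neck_rim below 0.004 m and z of cap_center in the frame of neck_rim between 0.0012 and 0.0045 m and angle between the x axis of cap_center and the y axis of neck_rim, either way round below 0.28 rad and angle between cap_center's own z axis and vertical below 0.06 rad); the robot touches nothing.
It fails at once if one of the other loose things on the bench is shifted by more than 30 mm (distance of any of hose_clip_center, screw_cap_center, spanner_grip, tape_roll_center, gusset_a_center, gusset_b_center, bolt_tray_center, cage_tube_center from where it was at the start of the episode above 0.03 m).
It also fails if it takes over 45 s, if anything falls off the work surface, if the arm or the gripper's body presses on something with over 40 N, if the wrist force passes 120 N, or if a joint passes its speed limit or range.

ROBOT

A 7-joint arm with a two-finger parallel gripper is mounted at the origin on the work surface. World frame = base frame: x ahead of the robot, y to its left, z up, the work surface at z = 0. Lengths are in m, angles in degrees, forces in N, time in s.
With the tool pointing down it reaches from about 0.425 to 0.875 m from the base axis. Payload 4.7 kg.
Tool frame: the origin (TCP) lies on the centre line of the jaws, within the pads' length; the fingertips stand 19 mm ahead of it and the grasp point (between the pads) is the TCP; z points along the fingers, y is the line along which they close (so a half turn about z gives the same grasp; the last joint's range is limited). The gripper opens to 87 mm and grips with 3 to 60 N. Pads are 19 mm wide; open, the fingers measure 117 mm over their backs; the gripper's body (75 mm by 190 mm) begins 51 mm behind the grasp point.
Start: joints at [-72.588, 18.392, -4.016, 83.108, 1.295, 78.541, -3.26], TCP at [0.186, 0.623, 0.207] pointing down, gripper open.
Joint ranges: [-163.93, 163.93], [-17.29, 119.83], [-79.2, 71.16], [3.27, 140.29], [-89.18, 269.18], [5.43, 117.66], [-154.24, 154.24]. Speed limits (degrees/s): [147.25, 147.25, 180, 180, 180, 180, 180].

INTERFACE

Orientations are given as [roll, pitch, yaw] about the fixed x, y, z axes, in that order (R = Rz(yaw) Ry(pitch) Rx(roll)).
In Python, from cell import env, imaging gives the robot as it stands.
- The arm moves only by the shell command python3 -m crank 'ROWS' [OPENING] [FORCE]. ROWS is JSON, a list of rows, each an object of numbers: "x", "y", "z": the shift along the tool's x, y, z in m; "turn": the turn about the tool's z in rad. In form: [{"x": .., "y": .., "z": .., "turn": ..}, ...]. A call has 1 to 12 rows; each row is the pose to reach, as a shift and turn from the pose commanded when the call began, along the tool's axes at that moment; what a row does not reach only later rows make up. A row lasts 1/8 s, in which the tool goes at most 62.5 mm and 10.7 degrees, less where a joint would pass 70% of its speed; a pose out of reach is approached as far as the arm can. A call with a gripper value outside its range is refused whole. OPENING is the finger opening in m, from 0 to 0.087, set as the call begins (- or left out, the last holds). The fingers move at their own pace and stop on an object; FORCE is the grip in N (left out, the last holds). Time passes only in rows, so rows that repeat a pose let the fingers close. It gives the time, the measured TCP pose, the force, the opening and the grip force at its end, in the units of the state.
- env.get_obs(): the state, without advancing time (a new reading comes with each control period).
- imaging.read_camera(name): name is "side" or "top" or "wrist"; returns the picture (400x640x3 uint8, red, green, blue); there is no depth.
- imaging.get_calibration(name): a dict with "camera_matrix" (3x3 intrinsics, pixels), "position" and "attitude" of the camera in the world. Camera axes: x right, y up, looking along -z (the intrinsics and any distortion apply to the point x, -y, -z); pixel columns grow to the right and rows downward; lengths in m; the calibration is good to about 2 mm. A picture is of the moment at which its call begins: read the wrist's pose just before it. get_calibration takes no time and is no camera call; for the wrist camera it gives the pose at the moment of the call.
- env.sign_off(): hands the job in; it is judged then, once.
The state is a dict: "time_s": time; "qpos": joint angles; "joint_velocities": joint speeds; "effort": joint torques, N m; "tool_pos": TCP position; "tool_rot": TCP orientation; "force": force on the tool from outside, world axes, zero at the start; "wrist_torque": the same for the moment, N m; "grip_width": finger opening in m; "grasp_force": force on a finger pad.
Only numpy, scipy, OpenCV 4.12 (cv2) and the standard library are available. Lean on these libraries where they do the work, as an engineer would, in place of code of your own. Each camera call takes 0.05 s, during which the arm holds its last target. There are 200 camera calls.

## Working session

There is one attempt and no reset: what is moved stays moved. The work goes in short steps, Python scripts to look and compute and a shell command to move; the robot and the scene stay as the last step left them, time stands still between calls to the robot, and variables do not carry over. Pictures are saved under pics/ and viewed, at most 10 in all, crops included, and the job is handed in when it is done.

```bash
mkdir -p pics; ls; python3 - <<'E'
from cell import env, imaging
import cv2,numpy as np
for n in("top","side"):
    im=imaging.read_camera(n); cv2.imwrite(f"pics/{n}0.png",im[...,::-1]); c=imaging.get_calibration(n); print(n,c)
o=env.get_obs(); print(o)
E
```

```text
pics
top {'camera_matrix': array([[460.59031938,   0.        , 326.98540372],
       [  0.        , 460.59031938, 202.46274942],
       [  0.        ,   0.        ,   1.        ]]), 'position': array([0.26515091, 0.03139025, 1.58898615]), 'attitude': array([  8.84645126,   0.30394088, -91.32119899])}
side {'camera_matrix': array([[479.04426705,   0.        , 308.17997686],
       [  0.        , 479.04426705, 202.06019616],
       [  0.        ,   0.        ,   1.        ]]), 'position': array([ 0.28004189, -0.85757116,  1.20758682]), 'attitude': array([ 38.95465524,   0.49233336, -14.40697139])}
{'time_s': 0.1, 'qpos': array([-72.58785315,  18.4360774 ,  -4.01730181,  83.16828261,
         1.29563907,  78.54184741,  -3.25947914]), 'joint_velocities': array([ 0.08915535, -0.05000667,  0.02692371, -0.19778345, -0.06265693,
       -0.08402174,  0.0368082 ]), 'effort': array([ 5.72100055e-05, -4.92567229e+01, -4.05455818e-01, -3.13402247e+01,
       -6.39970810e-02,  3.93875130e-02,  7.37374671e-05]), 'tool_pos': array([0.18562611, 0.62237381, 0.20555358]), 'tool_rot': array([-1.79899070e+02,  5.58371420e-03,  1.63399789e+02]), 'force': array([-0.27996843,  0.32923677, -0.63948316]), 'wrist_torque': array([ 0.03476218, -0.01215577,  0.01663494]), 'grasp_force': 0.0, 'grip_width': 0.08705205957057897}
```

View pics/top0.png

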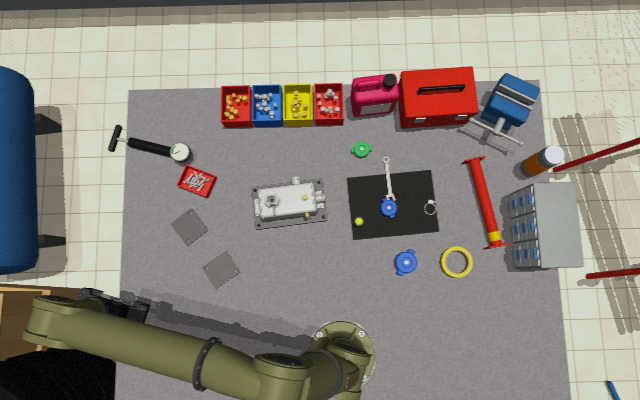

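View pics/side0.png

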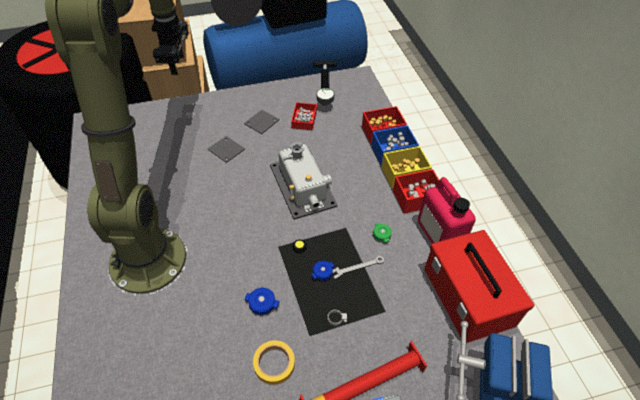

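Top picture: candidates are the green cap (361,149), the blue cap on the mat (389,208) and the larger blue cap off the mat (406,262). I choose the smaller blue one on the mat. The neck is at about (271,201) and the arm is clear of both.

```bash
cat > h.py <<'E'
from cell import env, imaging
import cv2,numpy as np
from scipy.spatial.transform import Rotation as R
def cam(n):
    c=imaging.get_calibration(n); return c["camera_matrix"],c["position"],R.from_euler("xyz",c["attitude"],degrees=True).as_matrix()
def ray(c,px):
    K,p,A=c; v=np.linalg.solve(K,[px[0],px[1],1.]); d=A@(v*[1,-1,-1]); return p,d/np.linalg.norm(d)
def onz(c,px,z):
    p,d=ray(c,px); return p+d*(z-p[2])/d[2]
def proj(c,X):
    K,p,A=c; v=A.T@(np.array(X)-p)*[1,-1,-1]; v=K@v; return v[:2]/v[2]
def two(c1,p1,c2,p2):
    a,d=ray(c1,p1); b,e=ray(c2,p2); s=np.linalg.lstsq(np.c_[d,-e],b-a,rcond=None)[0]
    u,w=a+d*s[0],b+e*s[1]; return (u+w)/2,np.linalg.norm(u-w)
def blue(im):
    h=cv2.cvtColor(im,cv2.COLOR_RGB2HSV); return cv2.inRange(h,(105,150,60),(125,255,255))
def blobs(m,amin=60):
    n,l,s,c=cv2.connectedComponentsWithStats(m); return [(s[i,4],c[i].round(1),s[i,:4]) for i in range(1,n) if s[i,4]>=amin]
def totool(X):
    o=env.get_obs(); A=R.from_euler("xyz",o["tool_rot"],degrees=True).as_matrix(); return A.T@(np.array(X)-o["tool_pos"]),A
E
python3 - <<'E'
from h import *
cs={}
out=[]
for n in("top","side"):
    im=cv2.imread(f"pics/{n}0.png")[...,::-1].copy(); c=cam(n)
    for a,ce,b in blobs(blue(im)):
        p=onz(c,ce,.025)
        if a<1500 and .2<p[0]<.9 and abs(p[1])<.5: print(n,a,ce,b,p.round(3))
    u,v=(389,208) if n=="top" else (323,270)
    u2,v2=(275,203) if n=="top" else (300,165)
    for (q,w) in((u,v),(u2,v2)):
        out.append(cv2.resize(im[w-32:w+32,q-48:q+48,::-1],None,fx=4,fy=4,interpolation=cv2.INTER_CUBIC))
c=cam("top"); print("neck approx",onz(c,(271,201),.137), "mat", [onz(c,q,.004).round(3) for q in((347,177),(433,170),(439,231),(353,240))])
cv2.imwrite("pics/crop0.png",np.vstack([np.hstack(out[:2]),np.hstack(out[2:])]))
E
```

```text
top 964 [267.2 106. ] [252  85  31  42] [0.861 0.239 0.025]
top 228 [388.1 207.5] [380 198  17  20] [ 0.486 -0.175  0.025]
top 383 [405.3 262. ] [395 249  22  27] [ 0.3   -0.225  0.025]
side 672 [390.4 140.2] [372 126  46  38] [0.859 0.269 0.025]
side 322 [322.3 269.9] [311 261  24  19] [ 0.485 -0.18   0.025]
side 578 [261.4 300.8] [245 288  34  27] [ 0.299 -0.231  0.025]
neck approx [0.50025448 0.21254599 0.137     ] mat [array([ 0.601, -0.038,  0.004]), array([ 0.619, -0.341,  0.004]), array([ 0.403, -0.349,  0.004]), array([ 0.379, -0.052,  0.004])]
```

View pics/crop0.png

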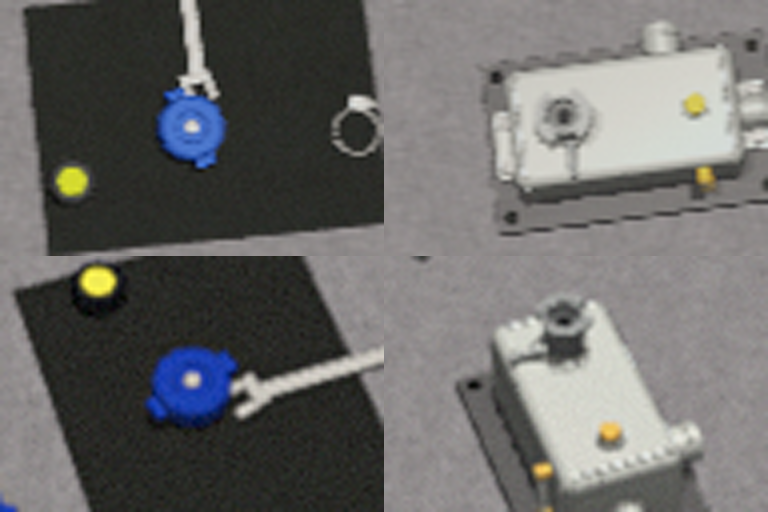

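Crops: the top view shows the cap with ears from (175,95) to (205,160), so yaw is about 25°. The spanner's fork lies close to one ear, so I need a closer look there. The neck with its tube is on the tank at about (565,118). I'll look at both with the wrist camera.

```bash
python3 - <<'E'
from h import *
c=imaging.get_calibration("wrist"); o=env.get_obs()
s,A=totool(c["position"]); print("cam in tool",s, c["camera_matrix"]); 
K,p,B=cam("wrist"); print((A.T@B).round(3))
print(totool([.5,.2125,.32])[0], totool([.486,-.178,.27])[0])
E
```

```text
cam in tool [ 0.07881499  0.00071576 -0.17743033] [[315.0229915    0.         318.59467384]
 [  0.         315.0229915  205.88411643]
 [  0.           0.           1.        ]]
[[ 0.     0.957  0.29 ]
 [ 1.    -0.    -0.   ]
 [-0.     0.29  -0.957]]
[-0.41838004 -0.30317788 -0.11387176] [-0.51652135 -0.68131344 -0.06319601]
```

```bash
python3 -m crank '[{"x":-0.05,"y":-0.035,"z":-0.03,"turn":-0.1},{"x":-0.1,"y":-0.07,"z":-0.044,"turn":-0.25},{"x":-0.15,"y":-0.105,"z":-0.044,"turn":-0.38},{"x":-0.2,"y":-0.14,"z":-0.044,"turn":-0.38},{"x":-0.25,"y":-0.178,"z":-0.044,"turn":-0.38},{"x":-0.3,"y":-0.216,"z":-0.044,"turn":-0.38},{"x":-0.35,"y":-0.252,"z":-0.044,"turn":-0.38},{"x":-0.395,"y":-0.285,"z":-0.044,"turn":-0.38},{"x":-0.418,"y":-0.303,"z":-0.044,"turn":-0.38},{"x":-0.418,"y":-0.303,"z":-0.044,"turn":-0.38},{"x":-0.418,"y":-0.303,"z":-0.044,"turn":-0.38}]' 0.087 20
python3 - <<'E'
from h import *
c=cam("wrist"); im=imaging.read_camera("wrist"); cv2.imwrite("pics/w1.png",im[...,::-1]); np.savez("w1.npz",K=c[0],p=c[1],A=c[2])
print(env.get_obs()["tool_rot"],env.get_obs()["qpos"], proj(c,[.5,.2125,.137]))
E
```

```text
time_s: 1.48
tool_pos: [0.4988, 0.2145, 0.2502]
tool_rot: [180.0, -0.1, -174.7]
force: [0.5, 0.6, -0.4]
grip_width: 0.087
grasp_force: 0.0
[ 1.79963737e+02 -4.61274863e-02 -1.74674519e+02] [-40.17574233   4.09378261  14.93266549  95.16457903  -1.11792586
  80.91213145  70.22316574] [316.04529095 197.40690087]
```

View pics/w1.png

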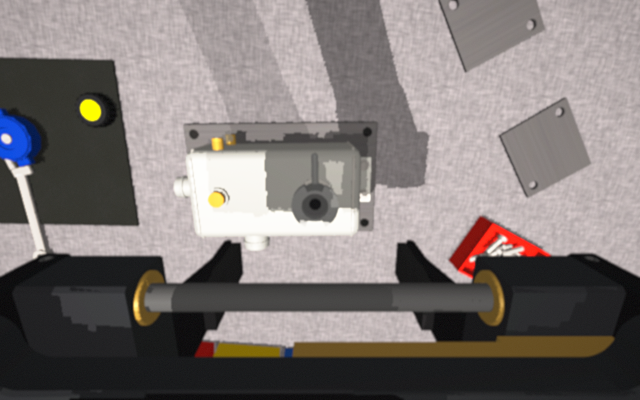

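Wrist view: neck rim centred near (316,203), bore darker inside, plate bolt holes at (194,133), (367,131) and (364,222). The cap is at left (15,138) with the spanner.

```bash
python3 - <<'E'
from h import *
z=np.load("w1.npz"); c=(z["K"],z["p"],z["A"]); im=cv2.imread("pics/w1.png"); g=cv2.cvtColor(im,cv2.COLOR_BGR2GRAY)
H=[]
for q in((194,133),(367,131),(364,222)):
    x,y=q; w=g[y-8:y+9,x-8:x+9].astype(float); k=np.clip(70-w,0,None); yy,xx=np.mgrid[-8:9,-8:9]
    q=(x+(k*xx).sum()/k.sum(),y+(k*yy).sum()/k.sum()); p=onz(c,q,.012); H.append(p); print(q,p.round(4))
d=H[0]-H[1]; e=H[2]-H[1]
print("len",np.hypot(*d[:2]),np.hypot(*e[:2]),"yaw of -y edge",np.degrees(np.arctan2(d[1],d[0])),"x edge",np.degrees(np.arctan2(e[1],e[0])))
ctr=(H[0]+H[2])/2; y=-d/np.linalg.norm(d); print("plate centre",ctr,"neck pred",ctr+.045*y)
big=cv2.resize(im[168:238,276:356],None,fx=8,fy=8,interpolation=cv2.INTER_CUBIC)
big=cv2.convertScaleAbs(big,alpha=1.6)
cv2.imwrite("pics/neck1.png",big)
b=g[168:238,276:356]
for t in(40,60,80,100): print(t,blobs((b<t).astype(np.uint8)*255,40))
E
```

```text
(np.float64(193.22941176470587), np.float64(133.89803921568628)) [0.4641 0.0494 0.012 ]
(np.float64(366.5954861111111), np.float64(132.04774305555554)) [0.4413 0.2717 0.012 ]
(np.float64(363.99607843137255), np.float64(222.2421568627451)) [0.5639 0.2848 0.012 ]
len 0.2234271988877949 0.12327116508380515 yaw of -y edge -84.13490954933405 x edge 6.105914019924661
plate centre [0.51398863 0.16711497 0.012     ] neck pred [0.50939024 0.21187941 0.012     ]
40 [(np.int32(85), array([38.6, 35.7]), array([34, 31, 10, 11], dtype=int32))]
60 [(np.int32(120), array([38.6, 35.7]), array([33, 30, 12, 13], dtype=int32))]
80 [(np.int32(56), array([38.5, 19.1]), array([30, 17, 17,  5], dtype=int32)), (np.int32(450), array([38.5, 37.8]), array([27, 27, 25, 23], dtype=int32))]
100 [(np.int32(145), array([37.5, 19. ]), array([23, 14, 26, 10], dtype=int32)), (np.int32(568), array([38.6, 38.1]), array([25, 25, 28, 27], dtype=int32))]
```

View pics/neck1.png

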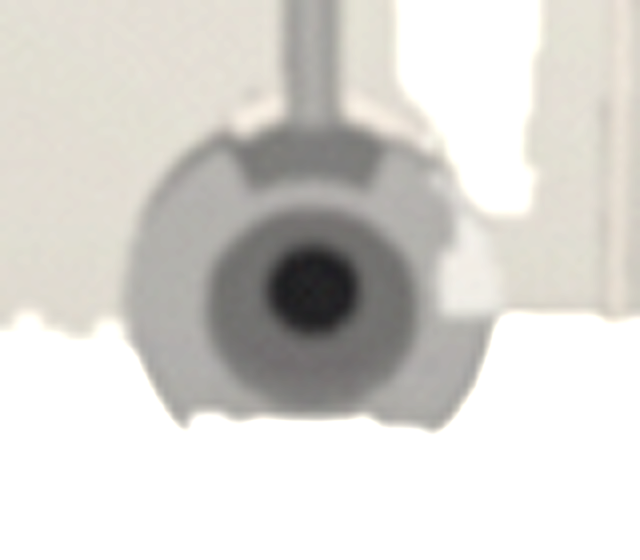

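The crop shows the bore circle centred at (312,306) in the crop, i.e. pixel (314.6,205.9), with the notch at (313,160). The tank yaw is about 6°.

```bash
python3 - <<'E'
from h import *
z=np.load("w1.npz"); c=(z["K"],z["p"],z["A"])
a=onz(c,(314.5,205.8),.137); print("bore",a)
l,r=onz(c,(276+208/8-.4,205.8),.137),onz(c,(276+417/8-.4,205.8),.137); print("bore dia",np.linalg.norm(l-r))
print("notch -x mid-depth",onz(c,(276+312/8-.4,168+158/8-.4),.137), "bore->notch dir")
n=onz(c,(276+312/8-.4,168+158/8-.4),.137)-a; print(np.degrees(np.arctan2(-n[1],-n[0])),np.hypot(n[0],n[1]))
print("from top", onz(cam("top"),(275-48+564/4-96,203-32+116/4),.137))
print("to cap view",totool([.486,-.178,.21])[0])
E
```

```text
bore [0.50848757 0.21176733 0.137     ]
bore dia 0.025184208396793188
notch -x mid-depth [0.49029317 0.21025289 0.137     ] bore->notch dir
4.75814588738297 0.018257313343547476
from top [0.50341386 0.20933552 0.137     ]
to cap view [ 0.04903714 -0.39007847  0.04008518]
```

```bash
python3 -m crank '[{"x":0.006,"y":-0.05,"z":0,"turn":-0.05},{"x":0.012,"y":-0.11,"z":0,"turn":-0.1},{"x":0.02,"y":-0.17,"z":0,"turn":-0.2},{"x":0.03,"y":-0.23,"z":0.01,"turn":-0.28},{"x":0.04,"y":-0.29,"z":0.03,"turn":-0.34},{"x":0.045,"y":-0.34,"z":0.05,"turn":-0.34},{"x":0.049,"y":-0.38,"z":0.07,"turn":-0.34},{"x":0.049,"y":-0.39,"z":0.08,"turn":-0.34},{"x":0.049,"y":-0.39,"z":0.08,"turn":-0.34},{"x":0.049,"y":-0.39,"z":0.08,"turn":-0.34}]'
python3 - <<'E'
from h import *
c=cam("wrist"); im=imaging.read_camera("wrist"); cv2.imwrite("pics/w2.png",im[...,::-1]); np.savez("w2.npz",K=c[0],p=c[1],A=c[2])
print(env.get_obs()["tool_rot"],env.get_obs()["qpos"])
m=blue(im); bs=blobs(m,500); print(bs)
q=proj(c,[.486,-.178,.025]).astype(int); print(q)
x,y=q; cv2.imwrite("pics/cap2.png",cv2.resize(im[y-60:y+60,x-75:x+75,::-1],None,fx=5,fy=5,interpolation=cv2.INTER_CUBIC))
E
```

```text
time_s: 2.78
tool_pos: [0.4871, -0.1774, 0.171]
tool_rot: [180.0, 0.1, -155.1]
force: [-0.1, -0.2, 1.3]
grip_width: 0.0872
grasp_force: 0.0
[ 1.79995702e+02  7.29033655e-02 -1.55145135e+02] [-18.59554171   3.29863349  37.31373454 105.67786425  -2.16205742
  71.65983429 134.20610196]
[(np.int32(1863), array([349.1,  11.7]), array([308,   0,  85,  30], dtype=int32)), (np.int32(2362), array([319. , 188.2]), array([293, 155,  54,  67], dtype=int32))]
[318 186]
```

View pics/cap2.png

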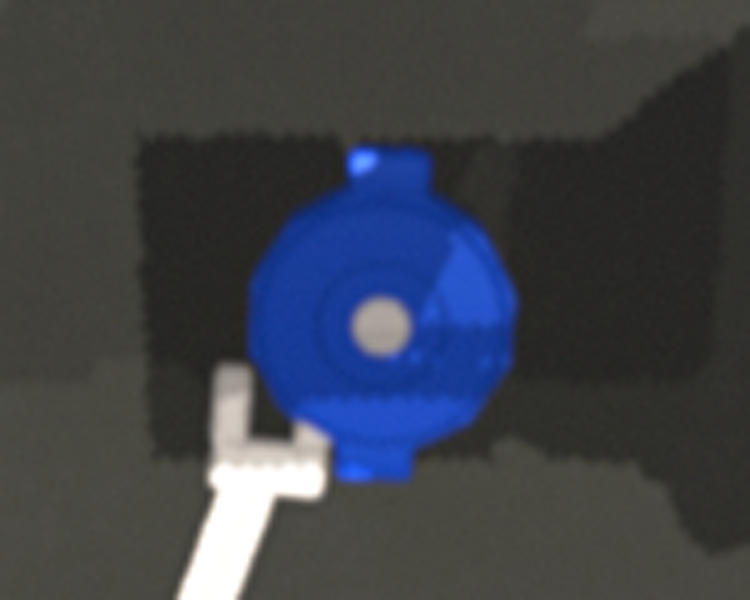

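Close crop confirms the small blue cap: ears at (390,165) and (375,465) in the crop, so its axis is turned about +3° from tool x. The spanner fork's prong tip at (235,370) is near the left flat. I'll compute positions.

```bash
python3 - <<'E'
from h import *
z=np.load("w2.npz"); c=(z["K"],z["p"],z["A"]); 
f=lambda x,y:(318-75+x/5-.4,186-60+y/5-.4)
def P(x,y,h): return totool(onz(c,f(x,y),h))[0].round(4)
print("ears mid (z .0205+.0045)",P(390,149,.025),P(375,481,.025),(P(390,149,.025)+P(375,481,.025))/2)
print("flats L,R at top .029",P(250,322,.029),P(517,308,.029)," at .0205",P(250,322,.02),P(517,308,.02))
print("button",P(381,326,.030))
for h in(.006,.010,.014): print("prong",h,P(235,365,h),P(253,400,h),P(212,470,h))
t=cv2.imread("pics/top0.png")
print("top cam check: cap", onz(cam("top"),(389-48+192/4-.4,208-32+127/4-.4),.029), onz(cam("wrist"),f(381,326),.03))
E
```

```text
ears mid (z .0205+.0045) [0.0344 0.0021 0.1461] [-0.0377 -0.001   0.1462] [-0.00165  0.00055  0.14615]
flats L,R at top .029 [-0.001  -0.027   0.1422] [0.002  0.0286 0.1422]  at .0205 [-0.0033 -0.0278  0.1512] [-0.0002  0.0294  0.1512]
button [-0.0016  0.0003  0.1412]
prong 0.006 [-0.0168 -0.0326  0.1652] [-0.025  -0.0287  0.1652] [-0.0418 -0.0386  0.1652]
prong 0.01 [-0.0156 -0.0322  0.1612] [-0.0238 -0.0284  0.1612] [-0.0404 -0.0381  0.1612]
prong 0.014 [-0.0145 -0.0319  0.1572] [-0.0226 -0.0281  0.1572] [-0.039  -0.0377  0.1572]
top cam check: cap [ 0.48613286 -0.17618795  0.029     ] [ 0.48874529 -0.17679236  0.03      ]
```

```bash
python3 -m crank '[{"x":0.001,"y":0.0005,"z":0.05,"turn":0.043},{"x":0.001,"y":0.0005,"z":0.1,"turn":0.043},{"x":0.001,"y":0.0005,"z":0.125,"turn":0.043},{"x":0.001,"y":0.0005,"z":0.137,"turn":0.043},{"x":0.001,"y":0.0005,"z":0.142,"turn":0.043},{"x":0.001,"y":0.0005,"z":0.143,"turn":0.043},{"x":0.001,"y":0.0005,"z":0.143,"turn":0.043}]'
python3 -m crank '[{"z":0},{"z":0},{"z":0},{"z":0},{"z":0},{"z":0}]' 0.03 40
```

```text
time_s: 3.7
tool_pos: [0.4859, -0.1798, 0.0285]
tool_rot: [-180.0, 0.1, -157.8]
force: [0.1, 0.0, -0.1]
grip_width: 0.0871
grasp_force: 0.0invalid input
```

```bash
python3 -m crank '[{"x":0,"y":0,"z":0,"turn":0},{"x":0,"y":0,"z":0,"turn":0},{"x":0,"y":0,"z":0,"turn":0},{"x":0,"y":0,"z":0,"turn":0},{"x":0,"y":0,"z":0,"turn":0}]' 0.03 40
```

```text
time_s: 4.32
tool_pos: [0.485, -0.1797, 0.0275]
tool_rot: [180.0, 0.0, -157.8]
force: [0.2, 0.2, -0.3]
grip_width: 0.0451
grasp_force: 0.0
```

```bash
python3 - <<'E'
from h import *
a=imaging.read_camera("wrist"); o=env.get_obs(); print(o["grip_width"],o["grasp_force"],o["force"])
c=cam("wrist"); print(proj(c,o["tool_pos"]),[b for b in blobs(blue(a),300)])
s=imaging.read_camera("side")[230:320,260:400]; 
cv2.imwrite("pics/g3.png",np.hstack([a[100:340,160:480,::-1],cv2.resize(s,(373,240),interpolation=cv2.INTER_CUBIC)[...,::-1]]))
E
```

```text
0.041035442797709 0.0 [ 0.07365149  0.04388333 -1.01155728]
[318.76986529 244.62352265] [(np.int32(5851), array([320.3, 241.4]), array([277, 192,  90,  91], dtype=int32))]
```

View pics/g3.png

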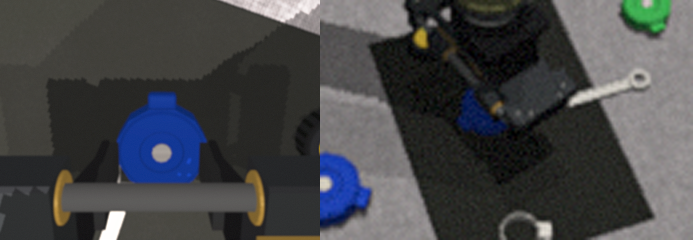

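The wrist view shows the cap between the fingers, body spanning columns 277–367, with the fingers at its flats. The opening still reads as closing, so I'll give it more time and check.

```bash
python3 -m crank '[{"x":0,"y":0,"z":0,"turn":0},{"x":0,"y":0,"z":0,"turn":0},{"x":0,"y":0,"z":0,"turn":0},{"x":0,"y":0,"z":0,"turn":0}]'; python3 - <<'E'
from h import *
a=imaging.read_camera("wrist"); o=env.get_obs(); print(o["grip_width"],o["grasp_force"],o["tool_pos"])
print([b for b in blobs(blue(a),300)])
cv2.imwrite("pics/g4.png",cv2.resize(a[160:310,220:420,::-1],None,fx=4,fy=4,interpolation=cv2.INTER_CUBIC))
E
```

```text
time_s: 4.92
tool_pos: [0.485, -0.1797, 0.0276]
tool_rot: [180.0, 0.0, -157.8]
force: [-0.5, -0.1, -0.7]
grip_width: 0.0299
grasp_force: 0.0
0.03007374909566496 0.0 [ 0.48499329 -0.1796554   0.02754948]
[(np.int32(4956), array([320.3, 238.1]), array([277, 192,  90,  91], dtype=int32))]
```

View pics/g4.png

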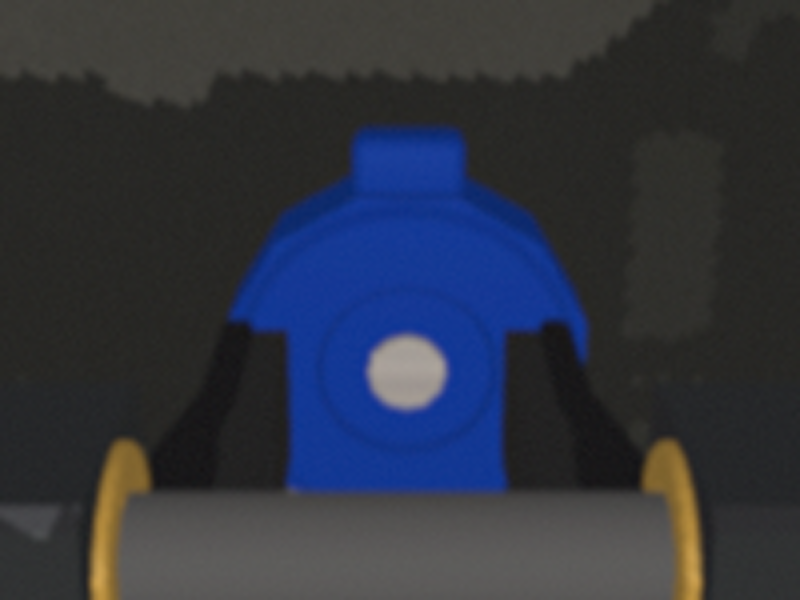

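The wrist view shows the fingers closed over the top of the cap, with the finger ends at crop row 325 (image row 241). Their gap of 217/4 px for 30 mm puts the tips about 19 mm behind the reported TCP, not ahead of it. The cap has not been moved. I'll check this against the open-finger picture before going lower.

```bash
python3 -m crank '[{"x":0,"y":0,"z":0,"turn":0},{"x":0,"y":0,"z":0,"turn":0},{"x":0,"y":0,"z":0,"turn":0},{"x":0,"y":0,"z":0,"turn":0},{"x":0,"y":0,"z":0,"turn":0},{"x":0,"y":0,"z":0,"turn":0},{"x":0,"y":0,"z":0,"turn":0}]' 0.087; python3 - <<'E'
from h import *
K,p,B=cam("wrist"); o=env.get_obs(); a=imaging.read_camera("wrist")
A=R.from_euler("xyz",o["tool_rot"],degrees=True).as_matrix()
for z in(-.019,0,.019):
  print(z,[proj((K,p,B),o["tool_pos"]+A@np.array([x,s*o["grip_width"]/2,z])).round(0) for x in(.0095,-.0095) for s in(-1,1)])
g=cv2.cvtColor(cv2.imread("pics/w1.png"),cv2.COLOR_BGR2GRAY)
for r in(235,240,245,250,255,260): 
  row=g[r]; print(r,"w1 dark cols",[ (int(i[0]),int(i[-1])) for i in np.split(np.where(row[180:460]<45)[0]+180,np.where(np.diff(np.where(row[180:460]<45)[0])>1)[0]+1) if len(i)>3])
print(o["grip_width"])
E
```

```text
time_s: 5.85
tool_pos: [0.485, -0.1797, 0.0276]
tool_rot: [-180.0, 0.0, -157.8]
force: [-0.2, 0.7, -0.3]
grip_width: 0.0852
grasp_force: 0.0
-0.019 [array([241., 243.]), array([397., 243.]), array([243., 274.]), array([394., 274.])]
0 [array([248., 230.]), array([389., 230.]), array([250., 259.]), array([387., 259.])]
0.019 [array([254., 220.]), array([383., 220.]), array([256., 246.]), array([382., 246.])]
235 w1 dark cols []
240 w1 dark cols []
245 w1 dark cols [(223, 239), (398, 414)]
250 w1 dark cols [(219, 239), (398, 418)]
255 w1 dark cols [(215, 240), (398, 422)]
260 w1 dark cols [(211, 240), (397, 426)]
0.08517391447005251
```

Open-finger picture agrees: the tips are at row 243, columns 240/398, which is 19 mm behind the reported TCP. I'll descend in steps and watch the force.

```bash
python3 -m crank '[{"x":0,"y":0,"z":0.012,"turn":0},{"x":0,"y":0,"z":0.024,"turn":0},{"x":0,"y":0,"z":0.032,"turn":0},{"x":0,"y":0,"z":0.032,"turn":0}]' 0.087
```

```text
time_s: 6.4
tool_pos: [0.4841, -0.1796, -0.0055]
tool_rot: [179.9, -0.1, -157.8]
force: [-0.1, -0.1, 1.1]
grip_width: 0.0874
grasp_force: 0.0
```

```bash
python3 -m crank '[{"x":0,"y":0,"z":0.003,"turn":0},{"x":0,"y":0,"z":0.005,"turn":0},{"x":0,"y":0,"z":0.005,"turn":0},{"x":0,"y":0,"z":0.005,"turn":0},{"x":0,"y":0,"z":0.005,"turn":0},{"x":0,"y":0,"z":0.005,"turn":0},{"x":0,"y":0,"z":0.005,"turn":0}]' 0.04 40
```

```text
time_s: 7.28
tool_pos: [0.4851, -0.1796, -0.0093]
tool_rot: [180.0, 0.0, -157.8]
force: [0.3, 0.9, 1.2]
grip_width: 0.0543
grasp_force: 40.0
```

```bash
python3 -m crank '[{"x":0,"y":0,"z":-0.02,"turn":0},{"x":0,"y":0,"z":-0.07,"turn":0},{"x":0,"y":0,"z":-0.13,"turn":0},{"x":0,"y":0,"z":-0.185,"turn":0},{"x":0,"y":0,"z":-0.185,"turn":0},{"x":0,"y":0,"z":-0.185,"turn":0}]'; python3 - <<'E'
from h import *
im=imaging.read_camera("wrist"); o=env.get_obs(); c=cam("wrist")
cv2.imwrite("pics/held.png",cv2.resize(im[170:330,220:420,::-1],None,fx=4,fy=4,interpolation=cv2.INTER_CUBIC))
h=cv2.cvtColor(im,cv2.COLOR_RGB2HSV); m=cv2.inRange(h,(0,0,110),(180,80,255)); m[:200]=0;m[300:]=0;m[:,:280]=0;m[:,360:]=0
print(o["tool_pos"],o["tool_rot"],o["grip_width"])
for a,q,b in blobs(m,30): print(a,q,b,totool(onz(c,q,o["tool_pos"][2]+.0298+.0095))[0])
print(totool([.5085,.212,.16])[0])
E
```

```text
time_s: 8.02
tool_pos: [0.4845, -0.1795, 0.1748]
tool_rot: [180.0, -0.0, -157.8]
force: [-0.5, 0.4, -0.3]
grip_width: 0.0544
grasp_force: 40.0
[ 0.48395412 -0.17931283  0.17406862] [ 1.79919039e+02 -1.16432284e-01 -1.57812413e+02] 0.05474372278053803
299 [292.9 218. ] [287 202  16  30] [ 0.03079023 -0.01200184 -0.03925451]
47 [307.6 206.7] [305 203   7   8] [ 0.03626633 -0.00513036 -0.03923367]
158 [318.6 278.7] [308 274  22   9] [-8.21242090e-04 -7.68779152e-05 -3.93018979e-02]
[-0.17053201  0.35304781  0.01422099]
```

View pics/held.png

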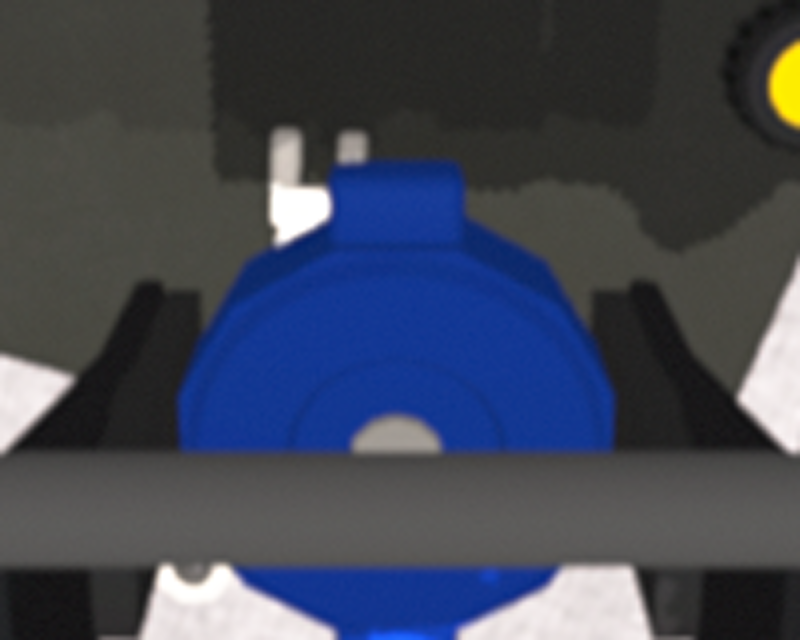

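The cap is held squarely: +x ear outer edge at crop rows 163–178 (image row ~211–214), button top at row 413 (image row 273). I'll work out where the cap sits in the tool.

```bash
python3 - <<'E'
from h import *
o=env.get_obs(); c=cam("wrist"); f=lambda x,y:(220+x/4-.4,170+y/4-.4)
z=o["tool_pos"][2]+.0298
for n,x,y,h,cx in(("ear low",397,163,-.0045,.036),("ear up",397,180,.0045,.036),("button top",396,413,.0095,None),("button L",351,452,.0095,None),("button R",442,452,.0095,None)):
    t=totool(onz(c,f(x,y),z+h))[0]; print(n,t.round(4), None if cx is None else (t[0]-cx).round(4))
for n,x,y,h in(("flat corners top",178,400,.0),("R",613,400,.0)): print(n,totool(onz(c,f(x,y),z+h))[0].round(4))
# earlier estimate, compare with w2 in world
E
```

```text
ear low [ 0.03    0.     -0.0252] -0.006
ear up [ 0.0308  0.     -0.0342] -0.0052
button top [ 0.0024 -0.0001 -0.0393] None
button L [-0.003  -0.0056 -0.0393] None
button R [-0.003   0.0056 -0.0393] None
flat corners top [-0.0009 -0.0285 -0.0298]
R [-0.001   0.0282 -0.0298]
```

```bash
python3 - <<'E'
from h import *
o=env.get_obs(); c=cam("wrist"); im=imaging.read_camera("wrist"); 
p=im[:,312:327].astype(int).mean(1)
print("front",[(r,p[r].astype(int).tolist()) for r in range(207,219)])
print("rear",[(r,p[r].astype(int).tolist()) for r in range(322,350)])
z=o["tool_pos"][2]+.0298
A=R.from_euler("xyz",o["tool_rot"],degrees=True).as_matrix()
for x0 in(-.003,-.0045,-.006):
    print(x0,[float(proj(c,o["tool_pos"]+A@np.array([x0+x,0,-.0298-h]))[1].round(1)) for x,h in((.036,-.0045),(.036,.0045),(-.036,.0045),(0,.0095))])
E
```

```text
front [(207, [47, 47, 42]), (208, [47, 47, 46]), (209, [41, 46, 64]), (210, [29, 43, 90]), (211, [17, 42, 107]), (212, [13, 42, 113]), (213, [15, 45, 119]), (214, [16, 48, 127]), (215, [18, 52, 137]), (216, [20, 55, 144]), (217, [21, 57, 148]), (218, [22, 59, 151])]
rear [(322, [18, 52, 144]), (323, [17, 52, 144]), (324, [18, 52, 144]), (325, [18, 52, 143]), (326, [18, 54, 150]), (327, [20, 60, 171]), (328, [23, 72, 205]), (329, [25, 87, 236]), (330, [29, 100, 250]), (331, [29, 105, 252]), (332, [29, 103, 250]), (333, [25, 99, 246]), (334, [22, 99, 246]), (335, [21, 100, 250]), (336, [34, 99, 252]), (337, [55, 100, 232]), (338, [64, 103, 156]), (339, [53, 105, 85]), (340, [50, 104, 49]), (341, [81, 104, 45]), (342, [116, 104, 47]), (343, [133, 105, 48]), (344, [136, 105, 48]), (345, [135, 104, 48]), (346, [135, 105, 48]), (347, [135, 105, 48]), (348, [136, 105, 48]), (349, [135, 104, 48])]
-0.003 [204.8, 210.2, 336.5, 282.6]
-0.0045 [207.6, 213.2, 338.8, 285.3]
-0.006 [210.5, 216.2, 341.1, 288.0]
```

```bash
python3 - <<'E'
from h import *
print(totool([.5038,.2115,.175])[0], env.get_obs()["qpos"][6])
E
```

```text
[-0.16610394  0.35430554 -0.00109156] 131.65390562803216
```

```bash
python3 -m crank '[{"x":-0.015,"y":0.033,"z":0,"turn":0.05},{"x":-0.035,"y":0.075,"z":0,"turn":0.1},{"x":-0.057,"y":0.122,"z":0,"turn":0.15},{"x":-0.08,"y":0.17,"z":0,"turn":0.2},{"x":-0.102,"y":0.218,"z":0,"turn":0.25},{"x":-0.125,"y":0.266,"z":0,"turn":0.283},{"x":-0.146,"y":0.311,"z":0,"turn":0.283},{"x":-0.16,"y":0.341,"z":0,"turn":0.283},{"x":-0.166,"y":0.354,"z":0,"turn":0.283},{"x":-0.166,"y":0.354,"z":0,"turn":0.283},{"x":-0.166,"y":0.354,"z":0,"turn":0.283},{"x":-0.166,"y":0.354,"z":0,"turn":0.283}]'; python3 - <<'E'
from h import *
T=[];
for i in range(4):
    s=imaging.read_camera("side"); o=env.get_obs(); T.append(np.r_[o["tool_pos"],o["tool_rot"][2],o["force"]])
T=np.array(T); print(T.mean(0).round(4),T[:,:3].std(0).round(5)); 
c=cam("side"); q=proj(c,[.509,.212,.16]).astype(int); x,y=q
cv2.imwrite("pics/s5.png",cv2.resize(s[y-37:y+37,x-50:x+50,::-1],None,fx=8,fy=8,interpolation=cv2.INTER_CUBIC)); print(q)
print(totool([.5038,.2115,.175])[0])
E
```

```text
time_s: 9.62
tool_pos: [0.5054, 0.209, 0.1757]
tool_rot: [-180.0, 0.0, -174.2]
force: [0.3, -0.2, -1.4]
grip_width: 0.0547
grasp_force: 40.0
[   0.5052    0.2098    0.1758 -174.1173   -0.1764   -0.2115   -0.5816] [4.0e-05 3.3e-04 3.0e-05]
[296 141]
[0.00125948 0.00139194 0.00081717]
```

View pics/s5.png

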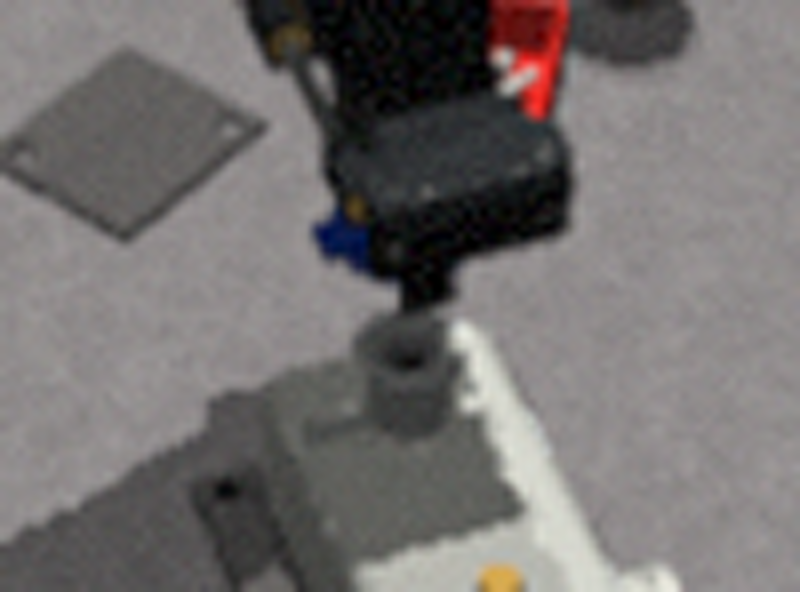

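The side view shows the cap held over the neck, ears visible at (340,235), rim at crop (405,348). I'll check the rim position from this view numerically.

```bash
python3 - <<'E'
from h import *
c=cam("side"); print(onz(c,(296-50+405/8,141-37+348/8),.137), onz(c,(296-50+405/8,141-37+356/8),.137))
E
python3 -m crank '[{"x":0.0013,"y":0.0014,"z":0.02,"turn":0},{"x":0.0013,"y":0.0014,"z":0.038,"turn":0},{"x":0.0013,"y":0.0014,"z":0.048,"turn":0},{"x":0.0013,"y":0.0014,"z":0.048,"turn":0},{"x":0.0013,"y":0.0014,"z":0.048,"turn":0}]'
```

```text
[0.50639226 0.20759104 0.137     ] [0.50534413 0.20323797 0.137     ]
time_s: 10.45
tool_pos: [0.504, 0.2122, 0.1281]
tool_rot: [180.0, 0.1, -174.0]
force: [-0.7, -0.2, -1.1]
grip_width: 0.0544
grasp_force: 40.0
```

```bash
python3 -m crank '[{"x":0,"y":0,"z":0.004,"turn":0},{"x":0,"y":0,"z":0.008,"turn":0},{"x":0,"y":0,"z":0.011,"turn":0},{"x":0,"y":0,"z":0.011,"turn":0}]'; python3 -c "
from h import *
o=env.get_obs();print(o['tool_pos'],o['force'],o['wrist_torque'])"
```

```text
time_s: 10.95
tool_pos: [0.5033, 0.212, 0.1162]
tool_rot: [-180.0, -0.0, -174.0]
force: [-0.1, 0.2, -0.6]
grip_width: 0.0545
grasp_force: 40.0
[0.50334687 0.21196077 0.11622947] [-0.0663642   0.24312546 -0.59271336] [ 0.03153459  0.00903359 -0.00975291]
```

```bash
python3 -m crank '[{"x":0,"y":0,"z":0.002,"turn":0},{"x":0,"y":0,"z":0.004,"turn":0},{"x":0,"y":0,"z":0.004,"turn":0}]'; python3 -c "
from h import *
o=env.get_obs();print(o['tool_pos'],o['force'],o['wrist_torque'],o['tool_rot'])"
```

```text
time_s: 11.32
tool_pos: [0.5038, 0.2122, 0.1133]
tool_rot: [180.0, 0.0, -174.0]
force: [-1.4, -0.1, 4.9]
grip_width: 0.0545
grasp_force: 40.0
[0.50381312 0.21215088 0.11326985] [-1.43585749 -0.13560364  4.85129584] [-0.21477138  0.45214446  0.00474086] [ 1.79974667e+02  3.49989273e-02 -1.74030529e+02]
```

```bash
python3 -m crank '[{"x":0,"y":0,"z":0.002,"turn":0},{"x":0,"y":0,"z":0.004,"turn":0},{"x":0,"y":0,"z":0.004,"turn":0}]'; python3 -c "
from h import *
o=env.get_obs();print(o['tool_pos'],o['force'],o['wrist_torque'],o['tool_rot'])"
```

```text
time_s: 11.7
tool_pos: [0.5039, 0.2122, 0.1098]
tool_rot: [180.0, 0.0, -174.0]
force: [-2.9, -1.9, 8.7]
grip_width: 0.0547
grasp_force: 40.0
[0.50385311 0.21219921 0.10983971] [-2.85880216 -1.8801907   8.66744831] [-0.26523057  0.67606656 -0.00252989] [ 1.79964007e+02  3.94623102e-02 -1.74029104e+02]
```

```bash
python3 -m crank '[{"x":0.001,"y":-0.0005,"z":0.002,"turn":0},{"x":0.001,"y":-0.0005,"z":0.004,"turn":0},{"x":0.001,"y":-0.0005,"z":0.005,"turn":0},{"x":0.001,"y":-0.0005,"z":0.005,"turn":0}]'; python3 -c "
from h import *
o=env.get_obs();print(o['tool_pos'],o['force'],o['wrist_torque'],o['tool_rot'])"
```

```text
time_s: 12.2
tool_pos: [0.5039, 0.2122, 0.1061]
tool_rot: [179.9, 0.2, -174.0]
force: [-3.8, -1.2, 13.3]
grip_width: 0.0546
grasp_force: 40.0
[0.50392178 0.21221755 0.10614193] [-3.78991017 -1.21505129 13.27952131] [-0.2947075   0.71739414  0.0300426 ] [ 1.79890497e+02  1.75273661e-01 -1.74028908e+02]
```

```bash
python3 -m crank '[{"x":0,"y":0,"z":0.001,"turn":0},{"x":-0.0001,"y":0.0009,"z":0.001,"turn":0.18},{"x":-0.0003,"y":0.0018,"z":0.001,"turn":0.36},{"x":-0.0007,"y":0.0026,"z":0.001,"turn":0.54},{"x":-0.0007,"y":0.0026,"z":0.001,"turn":0.54}]'; python3 -c "
from h import *
o=env.get_obs();print(o['tool_pos'],o['force'],o['wrist_torque'],o['tool_rot'],o['qpos'][6])"
```

```text
time_s: 12.82
tool_pos: [0.5056, 0.2148, 0.1058]
tool_rot: [179.7, 0.2, 154.9]
force: [-1.1, -1.9, 14.0]
grip_width: 0.0545
grasp_force: 40.0
[0.50561674 0.21482909 0.10575344] [-1.11746126 -1.9013047  13.96025204] [-0.36585951  0.31122453  0.00654427] [179.73744554   0.21612654 154.93279227] 42.57360901473413
```

```bash
python3 -m crank '[{"x":-0.0001,"y":0.0009,"z":0,"turn":0.18},{"x":-0.0003,"y":0.0018,"z":0,"turn":0.36},{"x":-0.0007,"y":0.0026,"z":0,"turn":0.54},{"x":-0.0012,"y":0.0033,"z":0,"turn":0.72},{"x":-0.0019,"y":0.0039,"z":0,"turn":0.9},{"x":-0.0023,"y":0.0042,"z":0,"turn":1.0},{"x":-0.0023,"y":0.0042,"z":0,"turn":1.0}]'; python3 -c "
from h import *
o=env.get_obs();print(o['tool_pos'],o['force'],o['wrist_torque'],o['tool_rot'],o['qpos'][6])"
```

```text
time_s: 13.7
tool_pos: [0.5092, 0.2166, 0.1055]
tool_rot: [179.7, -0.0, 97.6]
force: [-1.9, -2.9, 13.0]
grip_width: 0.0543
grasp_force: 40.0
[0.50922563 0.2165589  0.10547607] [-1.86322695 -2.93097033 13.00754196] [-0.84773729  0.45599138 -0.07703526] [ 1.79748654e+02 -3.55670936e-02  9.76332292e+01] -13.540989174314577
```

```bash
python3 -m crank '[{"x":0,"y":0,"z":-0.002,"turn":0},{"x":0,"y":0,"z":-0.004,"turn":0},{"x":0,"y":0,"z":-0.0055,"turn":0},{"x":0,"y":0,"z":-0.0055,"turn":0}]'; python3 -c "
from h import *
o=env.get_obs();print(o['tool_pos'],o['force'],o['wrist_torque'],o['tool_rot'])"
```

```text
time_s: 14.2
tool_pos: [0.5092, 0.2165, 0.1097]
tool_rot: [179.7, -0.0, 97.7]
force: [2.0, -2.8, 8.0]
grip_width: 0.0546
grasp_force: 40.0
[0.50917817 0.21651153 0.10967116] [ 1.9945479  -2.81877694  8.04823913] [-0.65358962 -0.32442007 -0.06137277] [ 1.79741426e+02 -7.11923450e-03  9.76899364e+01]
```

```bash
python3 -m crank '[{"x":0,"y":0,"z":-0.0008,"turn":0},{"x":0,"y":0,"z":-0.0015,"turn":0},{"x":0,"y":0,"z":-0.0015,"turn":0}]'; python3 -c "
from h import *
o=env.get_obs();print(o['tool_pos'],o['force'],o['wrist_torque'],o['tool_rot'])"
```

```text
time_s: 14.58
tool_pos: [0.5092, 0.2165, 0.1098]
tool_rot: [179.7, 0.0, 97.7]
force: [6.6, -0.8, -0.2]
grip_width: 0.0544
grasp_force: 40.0
[0.50916248 0.21649614 0.10980276] [ 6.61838384 -0.81354479 -0.24398504] [-3.98497828e-01 -1.28343672e+00 -4.35656995e-04] [1.79743152e+02 3.05355441e-02 9.76966742e+01]
```

The height stays put while the force drops, so the cap is locked. Release and retreat upward.

```bash
python3 -m crank '[{"x":0,"y":0,"z":0,"turn":0},{"x":0,"y":0,"z":0,"turn":0},{"x":0,"y":0,"z":0,"turn":0},{"x":0,"y":0,"z":0,"turn":0},{"x":0,"y":0,"z":0,"turn":0}]' 0.087; python3 -m crank '[{"x":0,"y":0,"z":-0.01,"turn":0},{"x":0,"y":0,"z":-0.03,"turn":0},{"x":0,"y":0,"z":-0.07,"turn":0},{"x":0,"y":0,"z":-0.12,"turn":0},{"x":0,"y":0,"z":-0.12,"turn":0},{"x":0,"y":0,"z":-0.12,"turn":0}]'; python3 - <<'E'
from h import *
im=imaging.read_camera("wrist"); c=cam("wrist"); o=env.get_obs(); print(o["tool_pos"],o["tool_rot"][2],o["force"])
cv2.imwrite("pics/end.png",im[...,::-1]); m=blue(im)
for a,q,b in blobs(m,400):
    p=onz(c,q,.145)
    if np.hypot(*(p[:2]-[.509,.212]))<.05:
        M=(cv2.connectedComponents(m)[1]); k=M[int(q[1]),int(q[0])] or M[int(q[1])-12,int(q[0])]
        cn=max(cv2.findContours((M==k).astype(np.uint8),cv2.RETR_EXTERNAL,cv2.CHAIN_APPROX_NONE)[0],key=len)[:,0]
        W=np.array([onz(c,t,.1395+.0045)[:2] for t in cn]); ctr=(W.max(0)+W.min(0))/2; r=np.linalg.norm(W-W.mean(0),axis=1)
        i=r.argmax(); d=W-W[i]; j=np.linalg.norm(d,axis=1).argmax(); e=W[j]-W[i]
        print(a,q,"mid",W.mean(0),"span",np.linalg.norm(e),"ear yaw",np.degrees(np.arctan2(e[1],e[0])),"ear mid",(W[i]+W[j])/2)
E
```

```text
time_s: 15.2
tool_pos: [0.5067, 0.217, 0.1095]
tool_rot: [-180.0, -0.0, 97.7]
force: [0.2, 0.1, -0.5]
grip_width: 0.086
grasp_force: 0.0
time_s: 15.95
tool_pos: [0.5068, 0.2169, 0.2297]
tool_rot: [180.0, -0.0, 97.7]
force: [-0.2, -0.0, -0.3]
grip_width: 0.0872
grasp_force: 0.0
[0.50632098 0.21671538 0.22883904] 97.73863636057773 [-0.17147096 -0.39396283  0.13818942]
3029 [320.9 208.6] mid [0.5099034  0.21490033] span 0.06987367513484029 ear yaw 108.65321684593835 ear mid [0.50985972 0.21412242]
```

```bash
python3 - <<'E'
from h import *
im=cv2.imread("pics/end.png")[...,::-1].copy(); c=cam("wrist"); m=blue(im)
yy,xx=np.nonzero(m); W=np.array([onz(c,t,.144)[:2] for t in zip(xx,yy)]); W=W[np.hypot(*(W-[.51,.2145]).T)<.045]
r=W-[.5099,.2143]; k=np.hypot(*r.T)>.031; E=W[k]; a=E[E[:,1]>.2145].mean(0); b=E[E[:,1]<.2145].mean(0); d=a-b
print(a,b,np.degrees(np.arctan2(d[1],d[0])),(a+b)/2,np.linalg.norm(d),k.sum())
E
```

```text
[0.50542368 0.24661011] [0.51410793 0.1817647 ] 97.6277969409083 [0.50976581 0.21418741] 0.06542433807457666 145
```

```bash
python3 -c "
from cell import env
print(env.sign_off())"
```

```text
the job is handed in; nothing more can be done
None
```

The blue cap is fitted and handed in: pushed in through the notches, turned about 88° clockwise, sprung up into its locked seat with its ears about 1.6° off square to the notches, and let go. I saw no sign the bystanders moved but did not re-measure them, and the hand-in returned no verdict.

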